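# Seat the steel disc in the candle tray and stand the candle cup on it

## Robot

A 6-joint arm with a two-finger parallel gripper is mounted at the origin on a cart in front of the work surface, level with it; the furniture and walls round the work are solid. World frame = base frame: x ahead of the robot, y to its left, z up, the work surface at z = 0. Lengths are in m, angles in degrees, forces in N, time in s.
With the tool pointing down it reaches from about 0.35 to 0.875 m from the base axis. Payload 4.2 kg.
Tool frame: the origin (TCP) lies at the very end of the fingers, on their centre line; the grasp point (between the pads) lies behind it (r.grip_point_offset is the z of the grasp point in the tool frame, in m); z points along the fingers, y is the direction in which the jaws open and shut (so a half turn about z gives the same grasp; the last joint's range is limited). The gripper opens to 87 mm and grips with 3 to 60 N. Pads are 19 mm wide; open, the fingers measure 117 mm over their backs; the gripper's body (75 mm by 190 mm) begins 51 mm behind the grasp point.
Start: joints at [-58.178, 22.042, 0.453, 0, -68.411, -14.817], TCP at [0.183, -0.598, 0.223] pointing down, gripper open.
Joint ranges: [-179.83, 179.83], [-69.29, 118.12], [-61.27, 80.66], [-181.25, 117.63], [-171.15, -9.14], [-177.46, 177.46]. Speed limits (degrees/s): [159.86, 159.86, 180, 180, 180, 180].

## Interface

Orientations are given as a 3x3 rotation matrix whose columns are the frame's x, y, z axes.
In Python, from station import r, capture, workorder gives the robot as it stands. The module is installed in compiled form; this text tells all that it offers.
- The arm moves only by the shell command python3 -m crank 'ROWS'. ROWS is JSON, a list of rows, each an object with "delta_rot": the turn, a rotation vector about the tool's x, y, z in rad, a list of three; "linear": the shift along the tool's x, y, z in m, a list of three; "gripper": the opening in per cent of the stroke, from 0 (shut) to 100 (fully open). A call has 1 to 10 rows; each row shifts and turns the commanded pose from where the row before left it, along the tool's axes as they then stand; what a row does not reach is not made up. A row lasts 1/8 s, in which the tool goes at most 62.5 mm and 10.7 degrees, less where a joint would pass 70% of its speed; a pose out of reach is approached as far as the arm can. A call is refused whole if a number of a shift passes 0.0625 or a number of a turn 0.188, either way. A call with a gripper value outside its range is refused whole. The fingers move at their own pace and stop on an object; the grip force is fixed at half the most. Time passes only in rows, so rows that do not move let the fingers close. It gives the time, the measured TCP pose, the force and the opening at its end, in the units of the state.
- r.sense(): the state, without advancing time (a new reading comes with each control period).
- capture(name): name is "side" or "top" or "wrist"; returns a dict with "img" (384x512x3 uint8, blue, green, red), "fx", "fy", "cx", "cy" (pixels), "world_from_camera" (4x4, takes a point from camera to world coordinates). Camera axes: x right, y down, z forward; pixel columns grow to the right and rows downward; lengths in m; the calibration is good to about 2 mm. A picture is of the moment at which its call begins. There is no depth.
- workorder.finish_job(): hands the job in, once; it reports no verdict.
The state is a dict: "time_s": time; "joints": joint angles; "joint_velocities": joint speeds; "effort": joint torques, N m; "tcp_pos": TCP position; "ee_rot": TCP orientation; "wrist_force": force on the tool from outside, world axes, zero at the start; "moment": the same for the moment, N m; "gripper_width": opening from 0.0 (shut) to 1.0 (fully open).
Only numpy, scipy, OpenCV 4.12 (cv2) and the standard library are available. Lean on these libraries where they do the work, as an engineer would, in place of code of your own. Each camera call takes 0.05 s, during which the arm holds its last target.

## Task

Lay the candle tray ready: with light pressure, slide the steel disc across the dark slate plate, never lifting it off the plate, and feel for the round recess until the disc drops in and lies flush. Then stand the copper candle cup upright on the middle of the disc, gently. Do not bear down hard on the disc, and leave the other things where they are.

Things in the scene. Friction and masses are not known exactly. Their poses are not given: they have to be found in the camera images.
- recess_nominal (a point): Point on the tray's centre line, 20 mm above the worktop (height of the slate's upper face), where the round recess is meant to be. NOT exact: the slate lies in the tray with play, so the true centre is up to 11 mm off in the tray's x and up to 9 mm in its y. Recess: 94 mm wide, 6 mm deep, flat floor, upright walls. Axes: the tray's.
- tray: Shallow wooden tray, fixed, 158 mm (x) by 288 mm (y), rim 14 mm high; holds a dark slate plate, 124 x 254 mm, immovable, upper face 20 mm above the worktop, above the rim, turned up to 0.03 rad in the tray. Origin: centre of the underside, z up. The recess is in its -y half (robot's right), the disc starts on its +y half.
- disc_centre (a point): Centre (half-way up) of the loose steel disc, 90 mm wide, 6 mm thick, 0.1 to 0.25 kg, too wide to grip; z = its axis. On the slate: centre 23 mm, top 26 mm above the worktop; flush in the recess: centre 17 mm, top 20 mm. A fingertip pressing its top with some 5 N drags it along; force rises steeply with depth. Within about 15 mm of the recess centre an edge tips in.
- cup_centre (a point): Centre (half-way up) of the loose copper candle cup, round, 52 mm wide, 52 mm high, pale inside, about 0.16 kg; stands upright on the worktop in front of the hob, to the right of the tray. z along its axis.
- timer: Red and white egg timer, 61 mm wide, 64 mm high, origin at the centre of its underside; leave alone.
- tealight: Small tea light in a metal shell, 38 mm wide, 15 mm high, origin at the centre of its underside; leave alone.
- mug: White mug, 83 mm wide without its handle, 94 mm high, origin at the centre of its underside; leave alone.
- spoon: Teaspoon, 132 mm long, lying on the worktop, origin at the middle of its underside; leave alone.
Things that resemble listed ones, but are neither listed nor needed, are in the scene too. What is meant by the part that bears disc_centre is not brown or yellow, and is the larger of those in its own colour.

How it is judged (in metres and radians):
On the way:
1. the disc has dropped into the recess and lies flush, the cup not yet on it (height (world z) of disc_centre between 0.0145 and 0.0192 m and angle between disc_centre's own z axis and vertical below 0.03 rad and horizontal distance between disc_centre and recess_nominal below 0.025 m and horizontal distance between cup_centre and disc_centre above 0.08 m), for 0.2 s.
At the end, for the whole second after the job is handed in: The disc lies flush in the recess (its centre 14.5 to 19.2 mm above the worktop, tilted less than 0.03 rad); the candle cup stands upright (within 0.06 rad) on it, its axis within 16 mm of the disc's centre; both at rest and released (height (world z) of disc_centre between 0.0145 and 0.0192 m and angle between disc_centre's own z axis and vertical below 0.03 rad and horizontal distance between disc_centre and recess_nominal below 0.025 m and horizontal distance between cup_centre and disc_centre below 0.016 m and angle between cup_centre's own z axis and vertical below 0.06 rad and height (world z) of cup_centre between 0.043 and 0.05 m and linear speed of each of cup, disc below 0.01 m/s); the robot touches nothing.
It fails at once if the disc is pressed or shoved by the fingers with more than 24 N (contact force between the fingers and disc above 24 N).
It fails at once if the disc is lifted off the plate (centre over 34 mm above the worktop) (height (world z) of disc_centre above 0.034 m).
It fails at once if the cup is banged or pressed on the disc with more than 24 N (contact force between cup and disc above 24 N).
It fails at once if the cup is tipped over (angle between cup_centre's own z axis and vertical above 0.7 rad).
It fails at once if a bystander is moved by more than 20 mm (distance of any of timer, mug, tealight, spoon from where it was at the start of the episode above 0.02 m).
It also fails if it takes over 72 s, if anything falls off the work surface, if the arm or the gripper's body presses on something with over 40 N, if the wrist force passes 120 N, or if a joint passes its speed limit or range.

## Working session

There is one attempt and no reset: what is moved stays moved. The work goes in short steps, Python scripts to look and compute and a shell command to move; the robot and the scene stay as the last step left them, time stands still between calls to the robot, and variables do not carry over. Pictures are saved under pics/ and viewed, and the job is handed in when it is done.

```bash
mkdir -p pics; cat > h.py <<'E'
import numpy as np, cv2
from station import r, capture, workorder
def snap(n,f):
    c=capture(n); cv2.imwrite('pics/'+f+'.png',c['img']); np.savez('pics/'+f+'.npz',**c); return c
def load(f): return dict(np.load('pics/'+f+'.npz'))
def ray(c,u,v,z):
    T=np.array(c['world_from_camera']); d=T[:3,:3]@np.array([(u-c['cx'])/c['fx'],(v-c['cy'])/c['fy'],1]); o=T[:3,3]
    return o+d*(z-o[2])/d[2]
def proj(c,p):
    T=np.linalg.inv(np.array(c['world_from_camera'])); q=T[:3,:3]@np.array(p)+T[:3,3]
    return [float(c['fx']*q[0]/q[2]+c['cx']),float(c['fy']*q[1]/q[2]+c['cy'])]
def crop(f,x0,y0,x1,y1,s):
    im=load(f)['img'][y0:y1,x0:x1]; cv2.imwrite(f'pics/{f}_c{x0}_{y0}.png',cv2.resize(im,None,fx=s,fy=s,interpolation=cv2.INTER_CUBIC))
E
python3 - <<'E'
from h import *
for n in ['side','top','wrist']:
    c=snap(n,n+'0'); print(n,c['fx'],c['cx'],c['cy'],np.round(c['world_from_camera'],3).tolist())
s=r.sense(); print(s, r.grip_point_offset)
E
```

```text
side 393.6481310093337 260.2172194778609 192.07028092454186 [[-0.991, -0.024, 0.134, 0.367], [-0.134, 0.358, -0.924, 1.415], [-0.026, -0.934, -0.358, 0.549], [0.0, 0.0, 0.0, 1.0]]
top 360.9970448707338 258.95760938245076 187.2024998638004 [[0.011, -0.981, 0.194, 0.334], [-1.0, -0.008, 0.013, 0.136], [-0.011, -0.194, -0.981, 1.19], [0.0, 0.0, 0.0, 1.0]]
wrist 314.23841912581975 257.73907568498134 193.2430693105376 [[-0.293, 0.911, 0.292, 0.101], [0.956, 0.278, 0.091, -0.623], [0.002, 0.306, -0.952, 0.384], [0.0, 0.0, 0.0, 1.0]]
{'time_s': 0.15, 'joints': array([-5.81772809e+01,  2.20809519e+01,  4.02275858e-01, -1.98244613e-02,
       -6.84090011e+01, -1.48163069e+01]), 'joint_velocities': array([ 0.11140386, -0.16165983,  0.19237585,  0.15635667,  0.13999016,
        0.07401527]), 'effort': array([-1.80769903e-04, -3.91052163e+01,  1.87588245e+01,  4.22234282e+00,
        1.23766117e-02, -1.37474754e-04]), 'tcp_pos': array([ 0.18270048, -0.59727543,  0.22174033]), 'ee_rot': array([[-9.56309311e-01, -2.92356320e-01, -5.33516716e-04],
       [-2.92356795e-01,  9.56308185e-01,  1.46985725e-03],
       [ 8.04843465e-05,  1.56161541e-03, -9.99998777e-01]]), 'wrist_force': array([-0.06724703,  0.37333514, -0.39351072]), 'moment': array([-0.01665644,  0.04015587,  0.00814246]), 'gripper_width': 1.0017840075599314} -0.0187
```

View pics/top0.png

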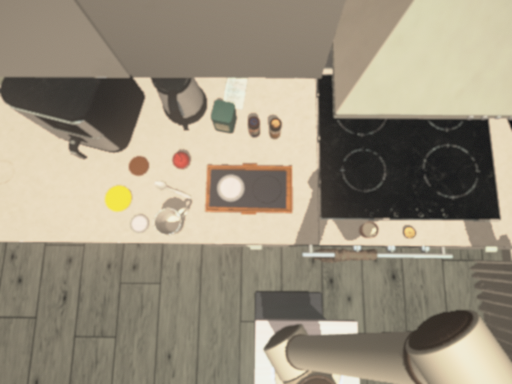

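View pics/side0.png

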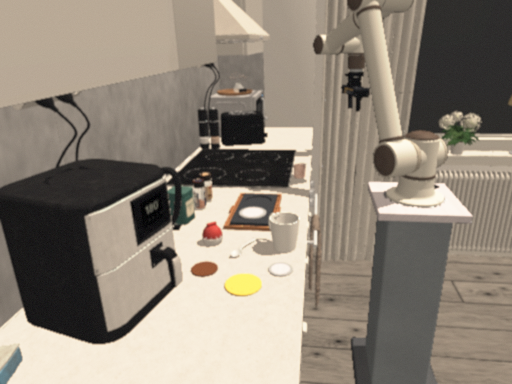

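View pics/wrist0.png

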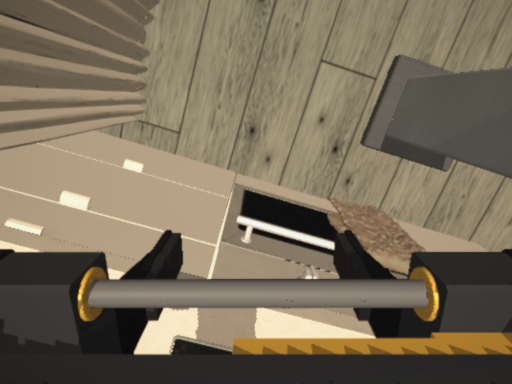

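```bash
python3 - <<'E'
from h import *
crop('top0',195,150,305,225,7)
crop('top0',330,205,430,255,8)
c=load('top0')
for u,v,z in [(230,188,.026),(206.5,165.5,.014),(292,165.5,.014),(207,211,.014),(293,211.5,.014),(370,229,.052),(409,231,.05)]: print(u,v,ray(c,u,v,z).round(3))
E
```

```text
230 188 [0.561 0.247 0.026]
206.5 165.5 [0.64  0.329 0.014]
292 165.5 [0.642 0.041 0.014]
207 211 [0.486 0.322 0.014]
293 211.5 [0.487 0.039 0.014]
370 229 [ 0.429 -0.198  0.052]
409 231 [ 0.424 -0.32   0.05 ]
```

View pics/top0_c195_150.png

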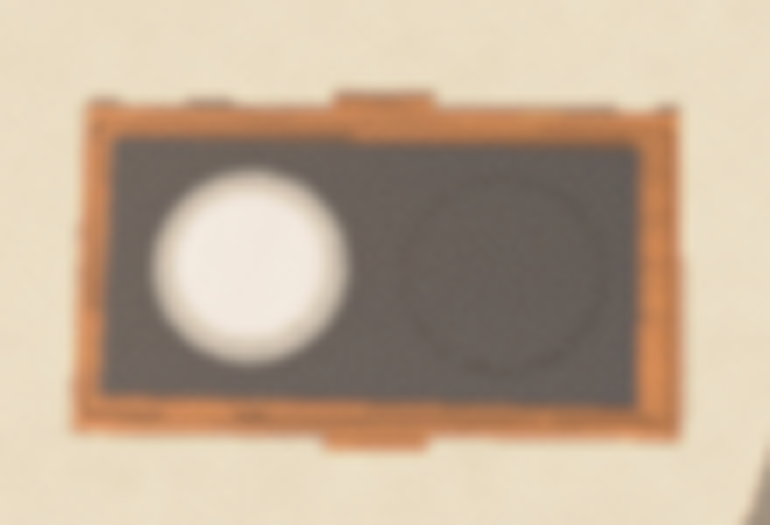

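View pics/top0_c330_205.png

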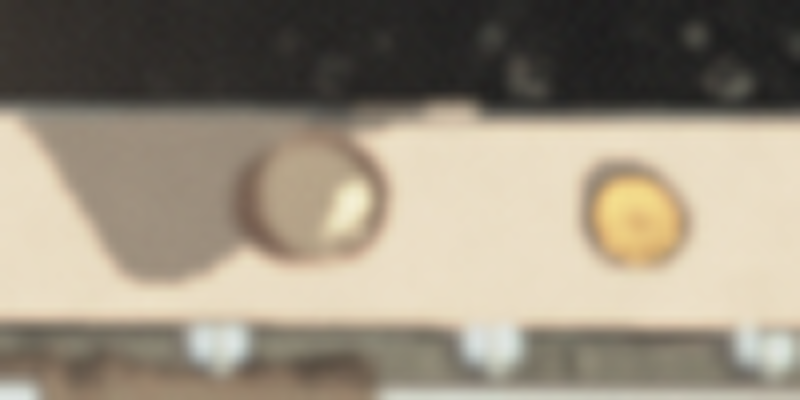

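```bash
python3 - <<'E'
from h import *
c=load('top0')
for n,u,v,z in [('disc',195+250/7,150+266/7,.026),('rec',195+502/7,150+275/7,.02),('recL',195+402/7,150+275/7,.02),('recR',195+602/7,150+275/7,.02),('recT',195+502/7,150+172/7,.02),('recB',195+502/7,150+378/7,.02),('cup',330+321/8,205+196/8,.052),('cupL',330+255/8,205+196/8,.052),('cupR',330+388/8,205+196/8,.052)]: print(n,ray(c,u,v,z).round(4))
s=load('side0')
for p in [(.561,.246,.026),(.56,.124,.02),(.429,-.198,.052)]: print(proj(s,p))
crop('side0',215,150,325,270,5)
E
```

```text
disc [0.5613 0.2444 0.026 ]
rec [0.5591 0.1259 0.02  ]
recL [0.5587 0.1731 0.02  ]
recR [0.5595 0.0788 0.02  ]
recT [0.609  0.1263 0.02  ]
recB [0.5101 0.1256 0.02  ]
cup [ 0.4275 -0.1984  0.052 ]
cupL [ 0.4273 -0.1726  0.052 ]
cupR [ 0.4278 -0.2245  0.052 ]
[253.26668307118337, 211.89309462403918]
[258.70562565389423, 199.65389917559088]
[299.30957826777274, 165.13086497970804]
```

View pics/side0_c215_150.png

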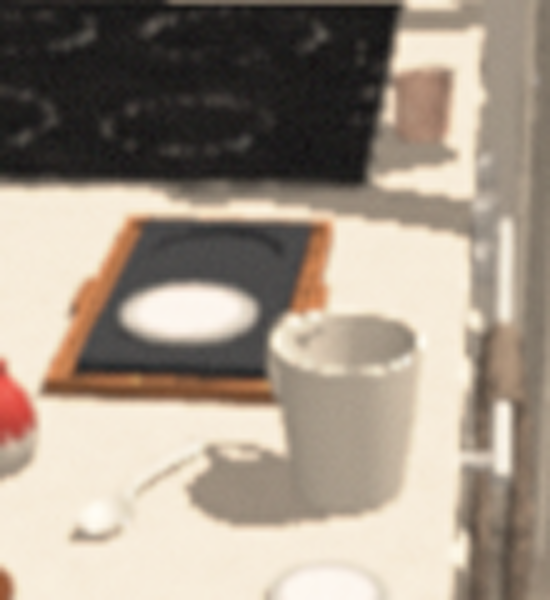

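```bash
python3 -m crank '[{"delta_rot":[0,0,0.148],"linear":[0,0,0],"gripper":0},{"delta_rot":[0,0,0.149],"linear":[0,0,0],"gripper":0},{"delta_rot":[0,0,0],"linear":[-0.019,0.042,0],"gripper":0},{"delta_rot":[0,0,0],"linear":[-0.019,0.042,0],"gripper":0},{"delta_rot":[0,0,0],"linear":[-0.019,0.042,0],"gripper":0},{"delta_rot":[0,0,0],"linear":[-0.019,0.042,0],"gripper":0},{"delta_rot":[0,0,0],"linear":[-0.019,0.042,0],"gripper":0},{"delta_rot":[0,0,0],"linear":[-0.019,0.042,0],"gripper":0},{"delta_rot":[0,0,0],"linear":[-0.019,0.042,0],"gripper":0},{"delta_rot":[0,0,0],"linear":[-0.019,0.042,0],"gripper":0}]'
```

```text
time_s: 1.4
tcp_pos: [0.3351, -0.2602, 0.2225]
ee_rot: [[-1.0, 0.0, 0.0], [0.0, 1.0, 0.0], [-0.0, 0.0, -1.0]]
wrist_force: [1.8, 0.5, 0.3]
gripper_width: 0.016
```

```bash
python3 -m crank '[{"delta_rot":[0,0,0],"linear":[-0.022,0.05,0],"gripper":0},{"delta_rot":[0,0,0],"linear":[-0.022,0.05,0],"gripper":0},{"delta_rot":[0,0,0],"linear":[-0.022,0.05,0],"gripper":0},{"delta_rot":[0,0,0],"linear":[-0.022,0.05,0],"gripper":0},{"delta_rot":[0,0,0],"linear":[-0.022,0.05,0],"gripper":0},{"delta_rot":[0,0,0],"linear":[-0.022,0.05,0],"gripper":0},{"delta_rot":[0,0,0],"linear":[-0.022,0.05,0],"gripper":0},{"delta_rot":[0,0,0],"linear":[-0.022,0.05,0],"gripper":0},{"delta_rot":[0,0,0],"linear":[-0.022,0.05,0],"gripper":0},{"delta_rot":[0,0,0],"linear":[-0.022,0.05,0],"gripper":0}]'
python3 - <<'E'
from h import *
c=snap('wrist','wrist1'); print(r.sense()['tcp_pos'],r.sense()['wrist_force'])
for p in [(.5613,.2444,.026),(.559,.126,.02)]: print(proj(c,p))
E
```

```text
time_s: 2.65
tcp_pos: [0.5553, 0.2399, 0.2223]
ee_rot: [[-1.0, -0.0, -0.0], [-0.0, 1.0, -0.0], [0.0, -0.0, -1.0]]
wrist_force: [0.8, -0.7, 0.1]
gripper_width: 0.0
[0.55818182 0.24527041 0.22118037] [4.73110508 2.95640503 1.11266537]
[262.10850858429274, 174.22969651736605]
[162.86137678587198, 171.05673214070458]
```

View pics/wrist1.png

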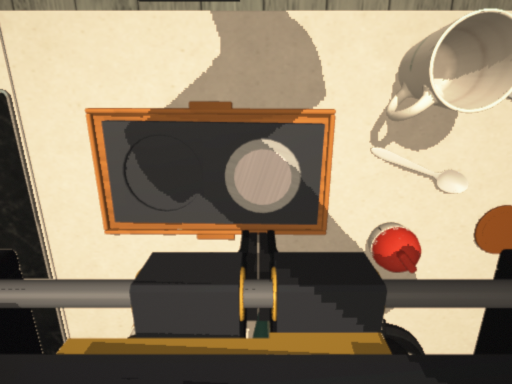

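```bash
python3 - <<'E'
from h import *
im=load('wrist1')['img'][105:240,90:330]
im=np.clip(im.astype(float)*2.2,0,255).astype('uint8'); cv2.imwrite('pics/w1c.png',cv2.resize(im,None,fx=3.3,fy=3.3,interpolation=cv2.INTER_CUBIC))
E
```

```text
(no output)
```

View pics/w1c.png

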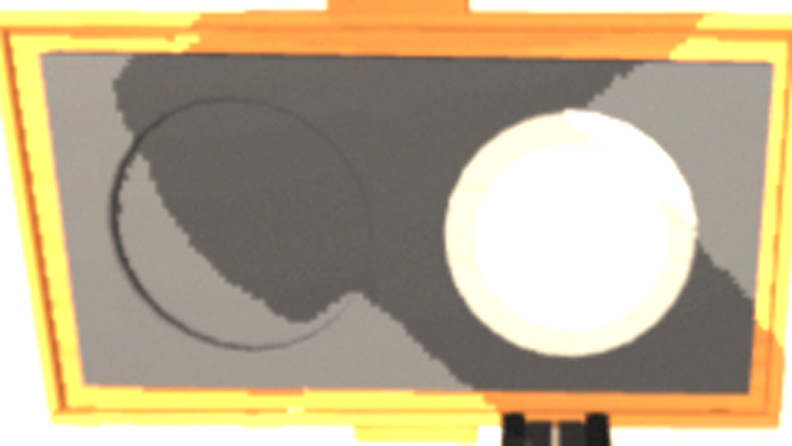

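```bash
python3 - <<'E'
from h import *
c=load('wrist1')
f=lambda u,v,z: ray(c,90+u/3.3,105+v/3.3,z)
for n,l,rr,t,b,z in [('rec',(112,215),(372,225),(232,97),(248,350),.02),('disc',(445,232),(697,234),(573,108),(568,357),.026)]:
    P=[f(*q,z) for q in (l,rr,t,b)]
    print(n,np.round(P,4)[:,:2].tolist(),'cy',(P[0]+P[1])[1]/2,'cx',(P[2]+P[3])[0]/2)
E
```

```text
rec [[0.5579, 0.0797], [0.5616, 0.1735], [0.5156, 0.127], [0.6101, 0.1242]] cy 0.12656218649148837 cx 0.5628603264567689
disc [[0.5626, 0.2005], [0.5633, 0.2905], [0.5186, 0.2459], [0.6105, 0.2446]] cy 0.24550475325375917 cx 0.5645242029843585
```

```bash
python3 -m crank '[{"delta_rot":[0,0,0],"linear":[-0.004,0,0.04],"gripper":0},{"delta_rot":[0,0,0],"linear":[0,0,0.05],"gripper":0},{"delta_rot":[0,0,0],"linear":[0,0,0.05],"gripper":0},{"delta_rot":[0,0,0],"linear":[0,0,0.03],"gripper":0},{"delta_rot":[0,0,0],"linear":[0,0,0.01],"gripper":0},{"delta_rot":[0,0,0],"linear":[0,0,0],"gripper":0},{"delta_rot":[0,0,0],"linear":[0,0,0],"gripper":0}]'
python3 - <<'E'
from h import *
c=snap('wrist','wrist2'); print(r.sense()['tcp_pos'],r.sense()['wrist_force'])
E
```

```text
time_s: 3.58
tcp_pos: [0.56, 0.2389, 0.0442]
ee_rot: [[-1.0, -0.0, 0.003], [-0.0, 1.0, 0.002], [-0.003, 0.002, -1.0]]
wrist_force: [0.1, 1.2, 0.2]
gripper_width: 0.003
[0.55993777 0.23892758 0.04427322] [ 0.00217692 -0.06931261  0.11571348]
```

View pics/wrist2.png

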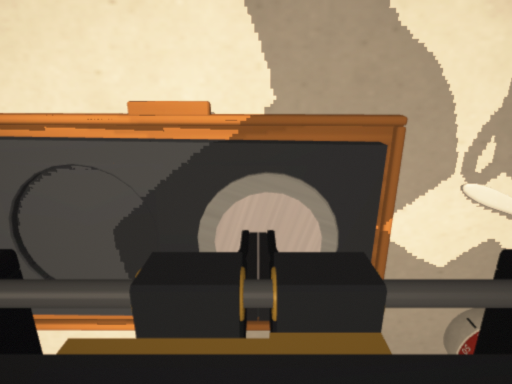

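```bash
python3 -m crank '[{"delta_rot":[0,0,0],"linear":[-0.002,0.006,0.008],"gripper":0},{"delta_rot":[0,0,0],"linear":[0,0,0.005],"gripper":0},{"delta_rot":[0,0,0],"linear":[0,0,0],"gripper":0},{"delta_rot":[0,0,0],"linear":[0,0,0],"gripper":0}]'
python3 -m crank '[{"delta_rot":[0,0,0],"linear":[0,0,0.001],"gripper":0},{"delta_rot":[0,0,0],"linear":[0,0,0.001],"gripper":0},{"delta_rot":[0,0,0],"linear":[0,0,0],"gripper":0}]'
```

```text
time_s: 4.12
tcp_pos: [0.561, 0.2442, 0.0295]
ee_rot: [[-1.0, 0.0, -0.0], [0.0, 1.0, -0.0], [0.0, -0.0, -1.0]]
wrist_force: [0.5, -0.0, -0.7]
gripper_width: 0.004
time_s: 4.5
tcp_pos: [0.5609, 0.2442, 0.0275]
ee_rot: [[-1.0, 0.0, -0.0], [0.0, 1.0, -0.0], [0.0, -0.0, -1.0]]
wrist_force: [0.3, -0.7, 0.1]
gripper_width: 0.004
```

```bash
python3 -m crank '[{"delta_rot":[0,0,0],"linear":[0,0,0.001],"gripper":0},{"delta_rot":[0,0,0],"linear":[0,0,0],"gripper":0}]'
python3 -m crank '[{"delta_rot":[0,0,0],"linear":[0,0,0.0005],"gripper":0},{"delta_rot":[0,0,0],"linear":[0,0,0],"gripper":0}]'
```

```text
time_s: 4.75
tcp_pos: [0.561, 0.2443, 0.0266]
ee_rot: [[-1.0, 0.0, 0.0], [0.0, 1.0, 0.0], [-0.0, 0.0, -1.0]]
wrist_force: [-0.1, -0.1, -0.2]
gripper_width: 0.006
time_s: 5.0
tcp_pos: [0.561, 0.2443, 0.0265]
ee_rot: [[-1.0, 0.0, 0.0], [0.0, 1.0, -0.0], [-0.0, -0.0, -1.0]]
wrist_force: [-1.9, -0.8, 4.0]
gripper_width: 0.003
```

```bash
python3 -m crank '[{"delta_rot":[0,0,0],"linear":[0,0,0.0002],"gripper":0},{"delta_rot":[0,0,0],"linear":[0,0,0],"gripper":0}]'
python3 -m crank '[{"delta_rot":[0,0,0],"linear":[0,-0.002,0],"gripper":0},{"delta_rot":[0,0,0],"linear":[0,-0.003,0],"gripper":0},{"delta_rot":[0,0,0],"linear":[0,-0.004,0],"gripper":0},{"delta_rot":[0,0,0],"linear":[0,-0.004,0],"gripper":0}]'
```

```text
time_s: 5.25
tcp_pos: [0.5611, 0.2443, 0.0265]
ee_rot: [[-1.0, -0.0, 0.0], [-0.0, 1.0, 0.0], [-0.0, 0.0, -1.0]]
wrist_force: [-2.8, -0.5, 5.3]
gripper_width: 0.006
time_s: 5.75
tcp_pos: [0.5618, 0.2316, 0.0265]
ee_rot: [[-1.0, -0.0, 0.002], [-0.0, 1.0, 0.001], [-0.002, 0.001, -1.0]]
wrist_force: [0.5, 1.3, 5.1]
gripper_width: 0.005
```

```bash
python3 -m crank '[{"delta_rot":[0,0,0],"linear":[0,-0.005,0],"gripper":0},{"delta_rot":[0,0,0],"linear":[0,-0.005,0],"gripper":0},{"delta_rot":[0,0,0],"linear":[0,-0.005,0],"gripper":0},{"delta_rot":[0,0,0],"linear":[0,-0.005,0],"gripper":0}]'
python3 - <<'E'
from h import *
c=snap('wrist','wrist3'); print(r.sense()['tcp_pos'],r.sense()['wrist_force'])
snap('side','side3');crop('side3',215,170,325,240,6)
E
```

```text
time_s: 6.25
tcp_pos: [0.5618, 0.2115, 0.0265]
ee_rot: [[-1.0, -0.0, 0.002], [-0.0, 1.0, 0.001], [-0.002, 0.001, -1.0]]
wrist_force: [-0.3, 1.7, 5.4]
gripper_width: 0.002
[0.56171211 0.21089063 0.02647875] [-0.11239277  0.53065474  6.01856547]
```

View pics/wrist3.png

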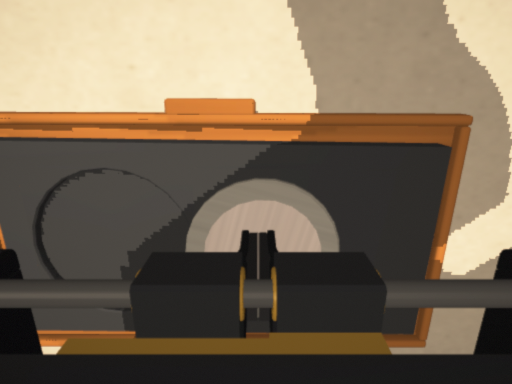

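View pics/side3_c215_170.png

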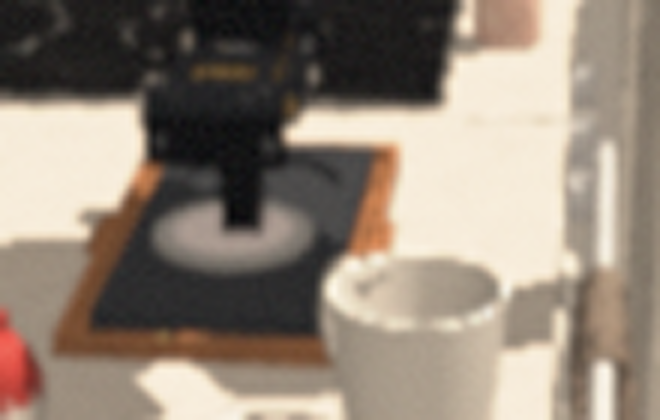

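```bash
python3 -m crank '[{"delta_rot":[0,0,0],"linear":[0,-0.006,0],"gripper":0},{"delta_rot":[0,0,0],"linear":[0,-0.006,0],"gripper":0},{"delta_rot":[0,0,0],"linear":[0,-0.006,0],"gripper":0},{"delta_rot":[0,0,0],"linear":[0,-0.006,0],"gripper":0},{"delta_rot":[0,0,0],"linear":[0,-0.006,0],"gripper":0}]'
python3 -m crank '[{"delta_rot":[0,0,0],"linear":[0,-0.006,0],"gripper":0},{"delta_rot":[0,0,0],"linear":[0,-0.006,0],"gripper":0},{"delta_rot":[0,0,0],"linear":[0,-0.006,0],"gripper":0},{"delta_rot":[0,0,0],"linear":[0,-0.006,0],"gripper":0},{"delta_rot":[0,0,0],"linear":[0,-0.004,0],"gripper":0}]'
python3 - <<'E'
from h import *
c=snap('wrist','wrist4'); print(r.sense()['tcp_pos'],r.sense()['wrist_force'])
im=np.clip(c['img'].astype(float)*1.8,0,255).astype('uint8');cv2.imwrite('pics/w4b.png',im)
E
```

```text
time_s: 6.98
tcp_pos: [0.5618, 0.1814, 0.0264]
ee_rot: [[-1.0, -0.0, 0.002], [-0.0, 1.0, 0.001], [-0.002, 0.001, -1.0]]
wrist_force: [0.0, 1.9, 6.4]
gripper_width: 0.001
time_s: 7.6
tcp_pos: [0.5617, 0.1533, 0.0264]
ee_rot: [[-1.0, 0.0, 0.002], [0.0, 1.0, 0.001], [-0.002, 0.001, -1.0]]
wrist_force: [0.5, 2.2, 5.0]
gripper_width: 0.001
[0.56168934 0.1528621  0.02645929] [0.8108175  1.07807023 5.25360989]
```

View pics/w4b.png

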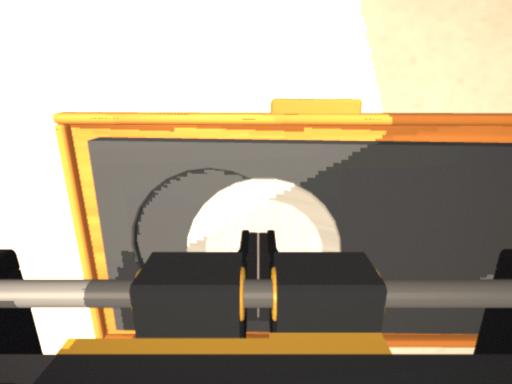

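```bash
python3 - <<'E'
from h import *
c=load('wrist4'); 
crop('wrist4',120,150,350,260,3)
print('disc near x',ray(c,264,178,.026)+[.045,0,0],'rec',ray(c,208,168,.02)+[.047,0,0], ray(c,134,238,.02), ray(c,187,248,.026),ray(c,341,248,.026))
E
```

```text
disc near x [0.56480434 0.15609193 0.026     ] rec [0.56272363 0.12530591 0.02      ] [0.55823886 0.07937675 0.02      ] [0.56168151 0.11183967 0.026     ] [0.56168848 0.200889   0.026     ]
```

View pics/wrist4_c120_150.png

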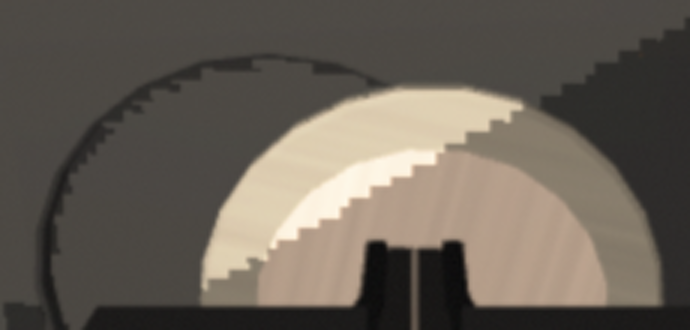

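```bash
python3 -m crank '[{"delta_rot":[0,0,0],"linear":[0.0005,-0.004,0],"gripper":0},{"delta_rot":[0,0,0],"linear":[0.0005,-0.004,0],"gripper":0},{"delta_rot":[0,0,0],"linear":[0.0005,-0.004,0],"gripper":0},{"delta_rot":[0,0,0],"linear":[0.0005,-0.003,0],"gripper":0}]'
python3 -m crank '[{"delta_rot":[0,0,0],"linear":[0,-0.003,0],"gripper":0},{"delta_rot":[0,0,0],"linear":[0,-0.003,0],"gripper":0}]'
python3 -m crank '[{"delta_rot":[0,0,0],"linear":[0,-0.002,0],"gripper":0},{"delta_rot":[0,0,0],"linear":[0,-0.002,0],"gripper":0}]'
```

```text
time_s: 8.15
tcp_pos: [0.5591, 0.1379, 0.0259]
ee_rot: [[-1.0, 0.0, 0.0], [0.0, 1.0, -0.0], [-0.0, -0.0, -1.0]]
wrist_force: [0.7, -0.7, 4.4]
gripper_width: 0.005
time_s: 8.4
tcp_pos: [0.5583, 0.1317, 0.0253]
ee_rot: [[-1.0, 0.001, -0.002], [0.001, 1.0, -0.001], [0.002, -0.001, -1.0]]
wrist_force: [-0.8, -0.1, 1.6]
gripper_width: 0.002
time_s: 8.65
tcp_pos: [0.5581, 0.1277, 0.0251]
ee_rot: [[-1.0, 0.001, -0.002], [0.001, 1.0, -0.001], [0.002, -0.001, -1.0]]
wrist_force: [-0.4, -1.0, 0.5]
gripper_width: 0.006
```

```bash
python3 - <<'E'
from h import *
c=snap('wrist','wrist5'); print(r.sense()['tcp_pos'],r.sense()['wrist_force'])
im=np.clip(c['img'][130:270,90:380].astype(float)*1.8,0,255).astype('uint8');cv2.imwrite('pics/w5b.png',cv2.resize(im,None,fx=2.7,fy=2.7,interpolation=cv2.INTER_CUBIC))
E
```

```text
[0.55820893 0.12760294 0.02517231] [-0.51540509 -0.52922728  0.49048907]
```

View pics/w5b.png

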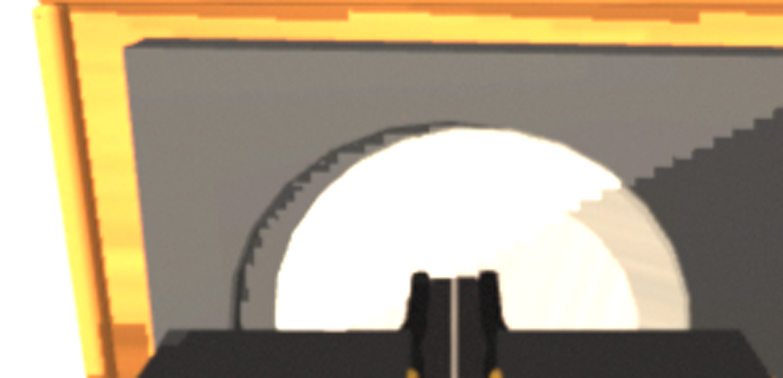

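```bash
python3 -m crank '[{"delta_rot":[0,0,0],"linear":[0,0,0.0005],"gripper":0},{"delta_rot":[0,0,0],"linear":[0,0,0],"gripper":0}]'
python3 -m crank '[{"delta_rot":[0,0,0],"linear":[0,0,0.0003],"gripper":0},{"delta_rot":[0,0,0],"linear":[0,0,0],"gripper":0}]'
```

```text
time_s: 8.95
tcp_pos: [0.5588, 0.1283, 0.0252]
ee_rot: [[-1.0, 0.0, -0.0], [0.0, 1.0, -0.0], [0.0, -0.0, -1.0]]
wrist_force: [-0.4, 0.3, 0.2]
gripper_width: 0.007
time_s: 9.2
tcp_pos: [0.559, 0.1283, 0.025]
ee_rot: [[-1.0, 0.0, 0.0], [0.0, 1.0, 0.0], [-0.0, 0.0, -1.0]]
wrist_force: [1.0, -0.3, 0.0]
gripper_width: 0.007
```

```bash
python3 -m crank '[{"delta_rot":[0,0,0],"linear":[0,0,0.0007],"gripper":0},{"delta_rot":[0,0,0],"linear":[0,0,0],"gripper":0}]'
python3 -m crank '[{"delta_rot":[0,0,0],"linear":[0,0,0.0005],"gripper":0},{"delta_rot":[0,0,0],"linear":[0,0,0],"gripper":0}]'
```

```text
time_s: 9.45
tcp_pos: [0.5591, 0.1283, 0.0246]
ee_rot: [[-1.0, -0.0, 0.0], [-0.0, 1.0, 0.0], [-0.0, 0.0, -1.0]]
wrist_force: [-0.4, 0.5, 1.2]
gripper_width: 0.007
time_s: 9.7
tcp_pos: [0.5591, 0.1283, 0.0245]
ee_rot: [[-1.0, -0.0, 0.0], [-0.0, 1.0, 0.0], [-0.0, 0.0, -1.0]]
wrist_force: [-1.7, 0.2, 5.4]
gripper_width: 0.007
```

```bash
python3 -m crank '[{"delta_rot":[0,0,0],"linear":[0,-0.002,0.0001],"gripper":0},{"delta_rot":[0,0,0],"linear":[0,-0.002,0.0002],"gripper":0}]'
python3 -m crank '[{"delta_rot":[0,0,0],"linear":[0,-0.002,0.0002],"gripper":0}]'
python3 -m crank '[{"delta_rot":[0,0,0],"linear":[0,-0.002,0.0002],"gripper":0}]'
```

```text
time_s: 9.95
tcp_pos: [0.5597, 0.1245, 0.0239]
ee_rot: [[-1.0, -0.0, 0.002], [-0.0, 1.0, 0.001], [-0.002, 0.001, -1.0]]
wrist_force: [0.3, 0.2, 0.5]
gripper_width: 0.009
time_s: 10.07
tcp_pos: [0.5589, 0.1221, 0.0231]
ee_rot: [[-1.0, 0.0, -0.0], [0.0, 1.0, 0.0], [0.0, 0.0, -1.0]]
wrist_force: [0.2, 0.5, -1.1]
gripper_width: 0.005
time_s: 10.2
tcp_pos: [0.5582, 0.1198, 0.0225]
ee_rot: [[-1.0, 0.001, -0.002], [0.001, 1.0, -0.001], [0.002, -0.001, -1.0]]
wrist_force: [-0.5, -0.3, 0.2]
gripper_width: 0.007
```

```bash
cat > l.py <<'E'
import sys
from h import *
f=sys.argv[1]
c=snap('wrist',f); print(r.sense()['tcp_pos'],r.sense()['wrist_force'])
im=np.clip(c['img'][130:270,90:380].astype(float)*1.3,0,255).astype('uint8');cv2.imwrite(f'pics/{f}b.png',cv2.resize(im,None,fx=2.7,fy=2.7,interpolation=cv2.INTER_CUBIC))
E
python3 l.py w6
```

```text
[0.55818903 0.11956038 0.02242804] [ 0.05779225 -0.20988794  0.39387177]
```

View pics/w6b.png

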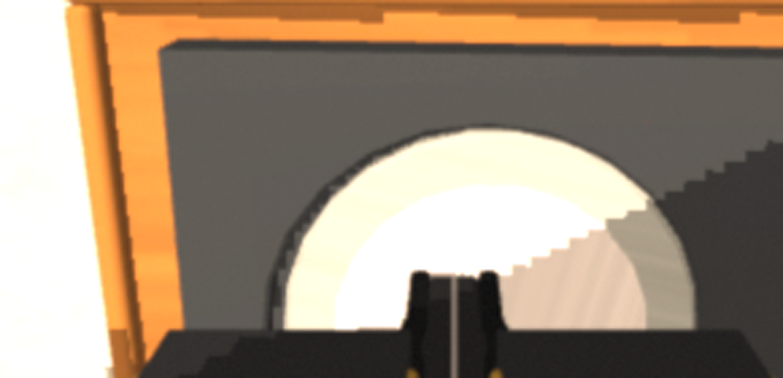

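```bash
python3 -m crank '[{"delta_rot":[0,0,0],"linear":[0,0,-0.02],"gripper":0},{"delta_rot":[0,0,0],"linear":[0,0,-0.06],"gripper":0},{"delta_rot":[0,0,0],"linear":[0,0,-0.06],"gripper":0},{"delta_rot":[0,0,0],"linear":[0,0,0],"gripper":50},{"delta_rot":[0,0,0],"linear":[0,0,0],"gripper":100}]'
python3 - <<'E'
from h import *
c=snap('wrist','w7');cv2.imwrite('pics/w7b.png',cv2.resize(c['img'][100:260,130:400],None,fx=2.9,fy=2.9,interpolation=cv2.INTER_CUBIC))
snap('side','s7');crop('s7',225,170,315,230,8)
print(r.sense()['tcp_pos'])
E
```

```text
time_s: 10.88
tcp_pos: [0.5582, 0.1201, 0.1626]
ee_rot: [[-1.0, 0.001, -0.001], [0.001, 1.0, 0.0], [0.001, 0.0, -1.0]]
wrist_force: [-0.6, 0.1, -0.5]
gripper_width: 0.15
[0.55783495 0.11979462 0.16137101]
```

View pics/w7b.png

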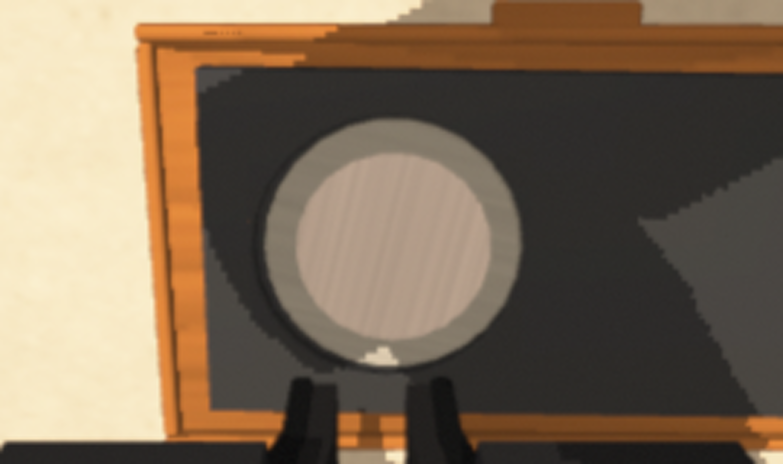

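View pics/s7_c225_170.png

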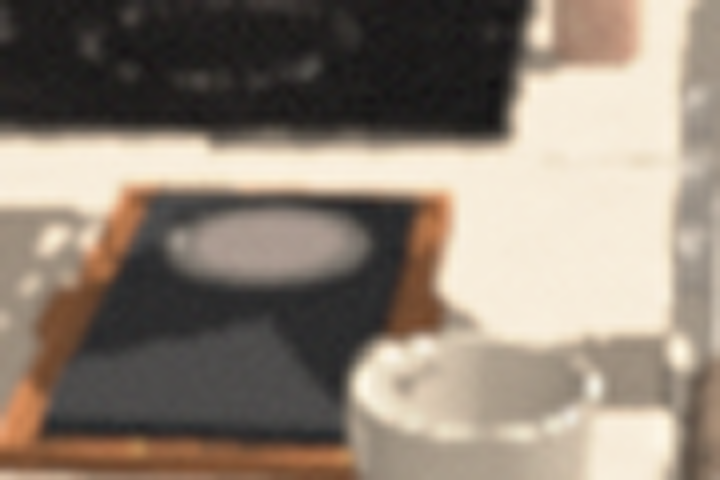

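```bash
python3 - <<'E'
from h import *
c=load('w7'); g=lambda u,v,z: ray(c,130+u/2.9,100+v/2.9,z)[:2].round(4)
print('recL',g(253,245,.02))
for z in (.02,.023,.026): print(z,g(264,245,z),g(521,245,z),g(393,118,z),g(390,368,z))
im=np.clip(c['img'][130:240,210:320].astype(float)*2.5,0,255).astype('uint8');cv2.imwrite('pics/w7d.png',cv2.resize(im,None,fx=5.4,fy=5.4,interpolation=cv2.INTER_CUBIC))
E
```

```text
recL [0.561  0.0785]
0.02 [0.561  0.0823] [0.5611 0.172 ] [0.5169 0.127 ] [0.6077 0.1266]
0.023 [0.5602 0.0827] [0.5602 0.1715] [0.5165 0.1269] [0.6064 0.1265]
0.026 [0.5593 0.083 ] [0.5593 0.171 ] [0.516  0.1269] [0.6051 0.1264]
```

View pics/w7d.png

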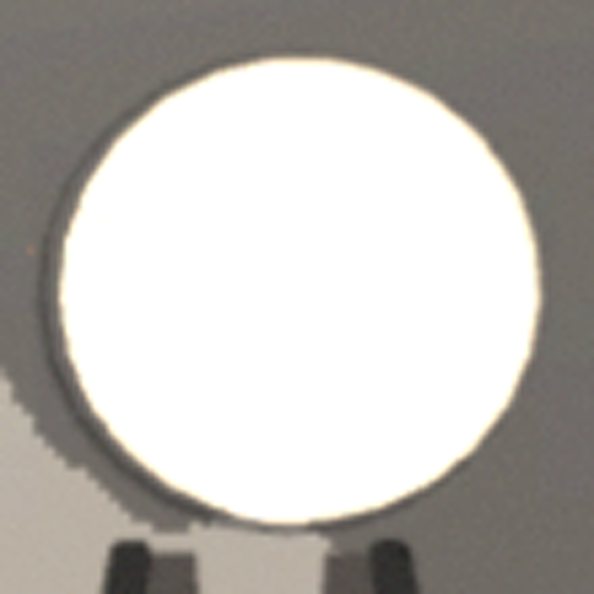

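```bash
python3 -m crank '[{"delta_rot":[0,0,0],"linear":[-0.004,0.03,0],"gripper":0},{"delta_rot":[0,0,0],"linear":[0,0,0.04],"gripper":0},{"delta_rot":[0,0,0],"linear":[0,0,0.04],"gripper":0},{"delta_rot":[0,0,0],"linear":[0,0,0.03],"gripper":0},{"delta_rot":[0,0,0],"linear":[0,0,0.01],"gripper":0},{"delta_rot":[0,0,0],"linear":[0,0,0],"gripper":0},{"delta_rot":[0,0,0],"linear":[0,0,0],"gripper":0}]'
```

```text
time_s: 11.85
tcp_pos: [0.5638, 0.1507, 0.0442]
ee_rot: [[-1.0, -0.0, 0.002], [-0.0, 1.0, 0.001], [-0.002, 0.001, -1.0]]
wrist_force: [0.5, 0.9, 0.2]
gripper_width: 0.008
```

```bash
python3 -m crank '[{"delta_rot":[0,0,0],"linear":[0,0,0.008],"gripper":0},{"delta_rot":[0,0,0],"linear":[0,0,0.006],"gripper":0},{"delta_rot":[0,0,0],"linear":[0,0,0.001],"gripper":0},{"delta_rot":[0,0,0],"linear":[0,0,0],"gripper":0}]'
python3 -m crank '[{"delta_rot":[0,0,0],"linear":[0,0,0.001],"gripper":0},{"delta_rot":[0,0,0],"linear":[0,0,0.001],"gripper":0},{"delta_rot":[0,0,0],"linear":[0,0,0],"gripper":0}]'
```

```text
time_s: 12.35
tcp_pos: [0.563, 0.1503, 0.0281]
ee_rot: [[-1.0, 0.0, -0.0], [0.0, 1.0, -0.0], [0.0, -0.0, -1.0]]
wrist_force: [0.8, 0.8, 0.3]
gripper_width: 0.004
time_s: 12.72
tcp_pos: [0.5629, 0.1502, 0.0261]
ee_rot: [[-1.0, 0.0, -0.0], [0.0, 1.0, -0.0], [0.0, -0.0, -1.0]]
wrist_force: [-0.4, 0.5, 0.5]
gripper_width: 0.008
```

```bash
python3 -m crank '[{"delta_rot":[0,0,0],"linear":[0,0,0.001],"gripper":0},{"delta_rot":[0,0,0],"linear":[0,0,0.001],"gripper":0},{"delta_rot":[0,0,0],"linear":[0,0,0],"gripper":0}]'
python3 -m crank '[{"delta_rot":[0,0,0],"linear":[0,0,0.001],"gripper":0},{"delta_rot":[0,0,0],"linear":[0,0,0.001],"gripper":0},{"delta_rot":[0,0,0],"linear":[0,0,0],"gripper":0}]'
```

```text
time_s: 13.1
tcp_pos: [0.5629, 0.1502, 0.024]
ee_rot: [[-1.0, 0.0, -0.0], [0.0, 1.0, -0.0], [0.0, -0.0, -1.0]]
wrist_force: [-0.0, -0.8, 0.4]
gripper_width: 0.007
time_s: 13.48
tcp_pos: [0.5629, 0.1502, 0.022]
ee_rot: [[-1.0, 0.0, -0.0], [0.0, 1.0, -0.0], [0.0, -0.0, -1.0]]
wrist_force: [-0.2, 0.8, -0.6]
gripper_width: 0.006
```

```bash
python3 -m crank '[{"delta_rot":[0,0,0],"linear":[0,0,0.001],"gripper":0},{"delta_rot":[0,0,0],"linear":[0,0,0],"gripper":0}]'
python3 -m crank '[{"delta_rot":[0,0,0],"linear":[0,0,0.0006],"gripper":0},{"delta_rot":[0,0,0],"linear":[0,0,0],"gripper":0}]'
```

```text
time_s: 13.72
tcp_pos: [0.5629, 0.1503, 0.0211]
ee_rot: [[-1.0, 0.0, -0.0], [0.0, 1.0, -0.0], [0.0, -0.0, -1.0]]
wrist_force: [-0.3, -0.2, 0.1]
gripper_width: 0.005
time_s: 13.98
tcp_pos: [0.563, 0.1503, 0.0205]
ee_rot: [[-1.0, 0.0, -0.0], [0.0, 1.0, 0.0], [0.0, 0.0, -1.0]]
wrist_force: [0.1, -0.5, 1.3]
gripper_width: 0.008
```

```bash
python3 -m crank '[{"delta_rot":[0,0,0],"linear":[0,0,-0.03],"gripper":0},{"delta_rot":[0,0,0],"linear":[0,0,-0.06],"gripper":0},{"delta_rot":[0,0,0],"linear":[0,0,-0.06],"gripper":100},{"delta_rot":[0,0,0],"linear":[0.0193,-0.05,0],"gripper":100},{"delta_rot":[0,0,0],"linear":[0.0193,-0.05,0],"gripper":100},{"delta_rot":[0,0,0],"linear":[0.0193,-0.05,0],"gripper":100},{"delta_rot":[0,0,0],"linear":[0.0193,-0.05,0],"gripper":100},{"delta_rot":[0,0,0],"linear":[0.0193,-0.05,0],"gripper":100},{"delta_rot":[0,0,0],"linear":[0.0193,-0.05,0],"gripper":100},{"delta_rot":[0,0,0],"linear":[0.0193,-0.048,0],"gripper":100}]'
python3 -m crank '[{"delta_rot":[0,0,0],"linear":[0,0,0],"gripper":100},{"delta_rot":[0,0,0],"linear":[0,0,0],"gripper":100}]'
python3 - <<'E'
from h import *
c=snap('wrist','w8'); print(r.sense()['tcp_pos']); print(proj(c,(.4275,-.198,.052)))
c=snap('top','t8'); crop('t8',195,150,305,225,7)
E
```

```text
time_s: 15.22
tcp_pos: [0.4269, -0.1991, 0.1708]
ee_rot: [[-1.0, -0.0, 0.001], [-0.0, 1.0, -0.0], [-0.001, -0.0, -1.0]]
wrist_force: [-0.5, 0.3, -0.1]
gripper_width: 0.834
time_s: 15.48
tcp_pos: [0.4278, -0.1977, 0.1707]
ee_rot: [[-1.0, 0.001, 0.0], [0.001, 1.0, 0.0], [-0.0, 0.0, -1.0]]
wrist_force: [0.8, 0.1, 0.4]
gripper_width: 0.98
[ 0.42811215 -0.19723491  0.17061781]
[258.05798466128203, 188.10181729219423]
```

View pics/w8.png

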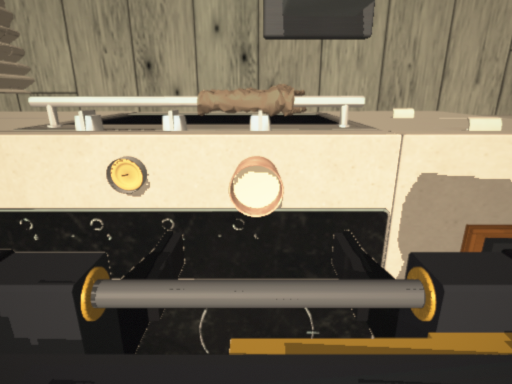

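View pics/t8_c195_150.png

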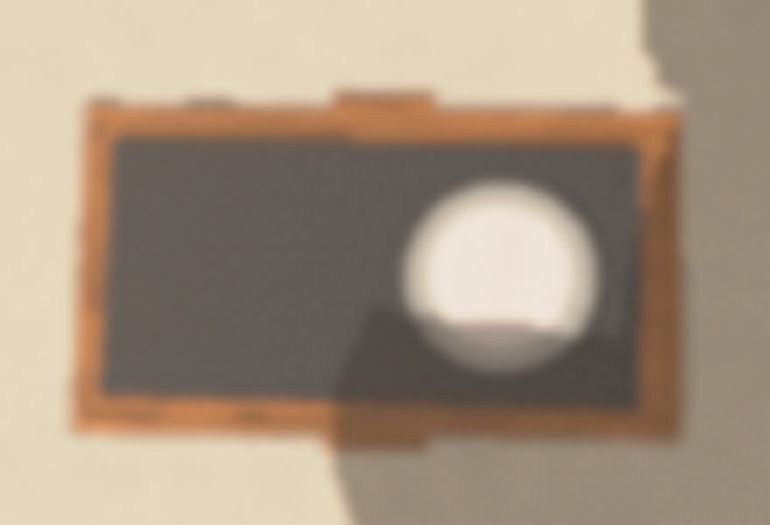

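```bash
python3 - <<'E'
from h import *
c=load('w8'); cv2.imwrite('pics/w8c.png',cv2.resize(c['img'][145:230,210:310],None,fx=6,fy=6,interpolation=cv2.INTER_CUBIC))
print(ray(c,256.5,190,.052),ray(c,230,190,.052),ray(c,283,190,.052))
E
```

```text
[ 0.42935971 -0.19946146  0.052     ] [ 0.42935058 -0.2243158   0.052     ] [ 0.42936884 -0.17460833  0.052     ]
```

View pics/w8c.png

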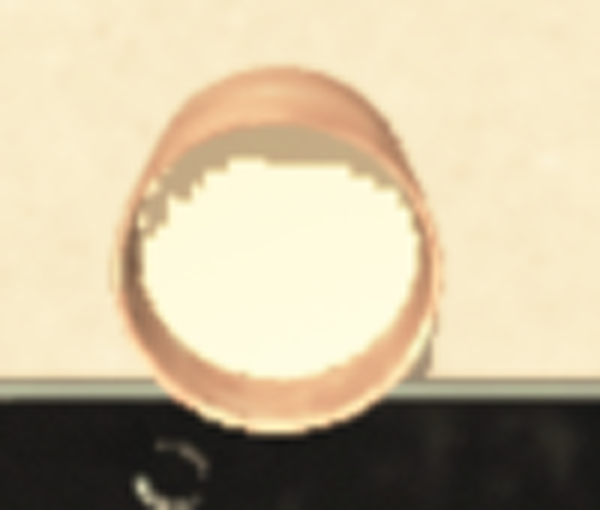

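```bash
python3 -m crank '[{"delta_rot":[0,0,0],"linear":[-0.001,-0.002,0.03],"gripper":100},{"delta_rot":[0,0,0],"linear":[0,0,0.035],"gripper":100},{"delta_rot":[0,0,0],"linear":[0,0,0.03],"gripper":100},{"delta_rot":[0,0,0],"linear":[0,0,0.02],"gripper":100},{"delta_rot":[0,0,0],"linear":[0,0,0.015],"gripper":100},{"delta_rot":[0,0,0],"linear":[0,0,0.01],"gripper":100},{"delta_rot":[0,0,0],"linear":[0,0,0],"gripper":100},{"delta_rot":[0,0,0],"linear":[0,0,0],"gripper":100}]'
```

```text
time_s: 16.58
tcp_pos: [0.4294, -0.1995, 0.0311]
ee_rot: [[-1.0, -0.001, 0.001], [-0.001, 1.0, -0.0], [-0.001, -0.0, -1.0]]
wrist_force: [0.0, 0.2, 0.8]
gripper_width: 0.998
```

```bash
python3 -m crank '[{"delta_rot":[0,0,0],"linear":[0,0,0.008],"gripper":100},{"delta_rot":[0,0,0],"linear":[0,0,0.007],"gripper":100},{"delta_rot":[0,0,0],"linear":[0,0,0],"gripper":60},{"delta_rot":[0,0,0],"linear":[0,0,0],"gripper":40},{"delta_rot":[0,0,0],"linear":[0,0,0],"gripper":40},{"delta_rot":[0,0,0],"linear":[0,0,0],"gripper":40},{"delta_rot":[0,0,0],"linear":[0,0,0],"gripper":40},{"delta_rot":[0,0,0],"linear":[0,0,0],"gripper":40}]'
```

```text
time_s: 17.58
tcp_pos: [0.4289, -0.1997, 0.0157]
ee_rot: [[-1.0, 0.0, 0.0], [0.0, 1.0, -0.0], [-0.0, -0.0, -1.0]]
wrist_force: [-0.9, 0.9, 1.1]
gripper_width: 0.567
```

```bash
python3 -m crank '[{"delta_rot":[0,0,0],"linear":[0,0,0],"gripper":35},{"delta_rot":[0,0,0],"linear":[0,0,-0.01],"gripper":35},{"delta_rot":[0,0,0],"linear":[0,0,-0.03],"gripper":35},{"delta_rot":[0,0,0],"linear":[0,0,-0.04],"gripper":35},{"delta_rot":[0,0,0],"linear":[0,0,-0.04],"gripper":35},{"delta_rot":[0,0,0],"linear":[0,0,0],"gripper":35},{"delta_rot":[0,0,0],"linear":[0,0,0],"gripper":35}]'
python3 - <<'E'
from h import *
snap('wrist','w9');snap('side','s9');crop('s9',250,120,340,190,7);s=r.sense();print(s['tcp_pos'],s['wrist_force'],s['gripper_width'])
E
```

```text
time_s: 18.45
tcp_pos: [0.4279, -0.1994, 0.1351]
ee_rot: [[-1.0, 0.001, -0.001], [0.001, 1.0, 0.001], [0.001, 0.001, -1.0]]
wrist_force: [-1.0, 0.3, -2.1]
gripper_width: 0.566
[ 0.42757668 -0.19948863  0.13428062] [ 0.1490495   0.51192372 -1.88001977] 0.5678456626961189
```

View pics/w9.png

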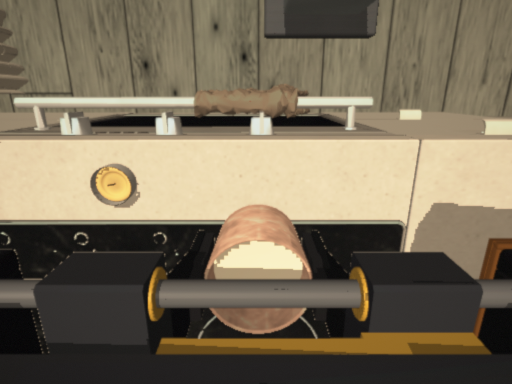

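View pics/s9_c250_120.png

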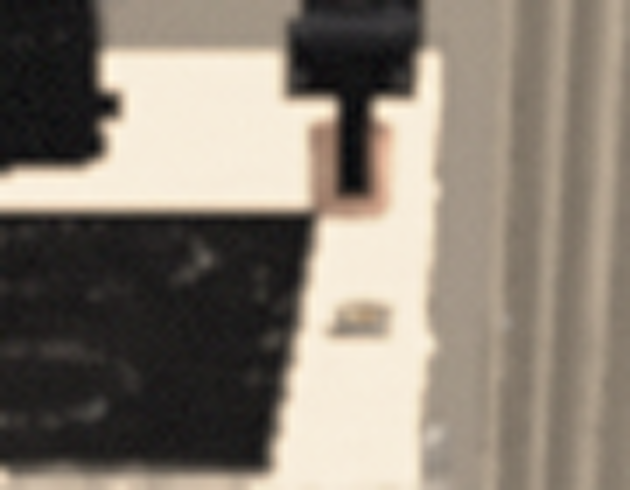

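```bash
python3 -m crank '[{"delta_rot":[0,0,0],"linear":[-0.008,0.02,0],"gripper":35},{"delta_rot":[0,0,0],"linear":[-0.016,0.038,0],"gripper":35},{"delta_rot":[0,0,0],"linear":[-0.016,0.04,0],"gripper":35},{"delta_rot":[0,0,0],"linear":[-0.016,0.04,0],"gripper":35},{"delta_rot":[0,0,0],"linear":[-0.016,0.04,0],"gripper":35},{"delta_rot":[0,0,0],"linear":[-0.016,0.04,0],"gripper":35},{"delta_rot":[0,0,0],"linear":[-0.016,0.038,0],"gripper":35},{"delta_rot":[0,0,0],"linear":[-0.016,0.036,0],"gripper":35},{"delta_rot":[0,0,0],"linear":[-0.01,0.024,0],"gripper":35},{"delta_rot":[0,0,0],"linear":[-0.004,0.0105,0],"gripper":35}]'
python3 -m crank '[{"delta_rot":[0,0,0],"linear":[0,0,0.03],"gripper":35},{"delta_rot":[0,0,0],"linear":[0,0,0.03],"gripper":35},{"delta_rot":[0,0,0],"linear":[0,0,0],"gripper":35},{"delta_rot":[0,0,0],"linear":[0,0,0],"gripper":35}]'
```

```text
time_s: 19.8
tcp_pos: [0.5627, 0.1275, 0.1344]
ee_rot: [[-1.0, -0.001, -0.002], [-0.001, 1.0, -0.001], [0.002, -0.001, -1.0]]
wrist_force: [-0.0, -1.4, -1.9]
gripper_width: 0.571
time_s: 20.3
tcp_pos: [0.5635, 0.1265, 0.0765]
ee_rot: [[-1.0, 0.0, 0.001], [0.0, 1.0, 0.0], [-0.001, 0.0, -1.0]]
wrist_force: [0.1, -0.2, -1.4]
gripper_width: 0.571
```

```bash
python3 -m crank '[{"delta_rot":[0,0,0],"linear":[0,0,0.02],"gripper":35},{"delta_rot":[0,0,0],"linear":[0,0,0.01],"gripper":35},{"delta_rot":[0,0,0],"linear":[0,0,0.005],"gripper":35},{"delta_rot":[0,0,0],"linear":[0,0,0],"gripper":35},{"delta_rot":[0,0,0],"linear":[0,0,0],"gripper":35}]'
python3 - <<'E'
from h import *
snap('wrist','w10');snap('side','s10');crop('s10',210,150,330,230,6)
E
```

```text
time_s: 20.92
tcp_pos: [0.5633, 0.127, 0.0412]
ee_rot: [[-1.0, 0.0, 0.001], [0.0, 1.0, 0.0], [-0.001, 0.0, -1.0]]
wrist_force: [-0.4, 0.9, -1.8]
gripper_width: 0.568
```

View pics/s10_c210_150.png

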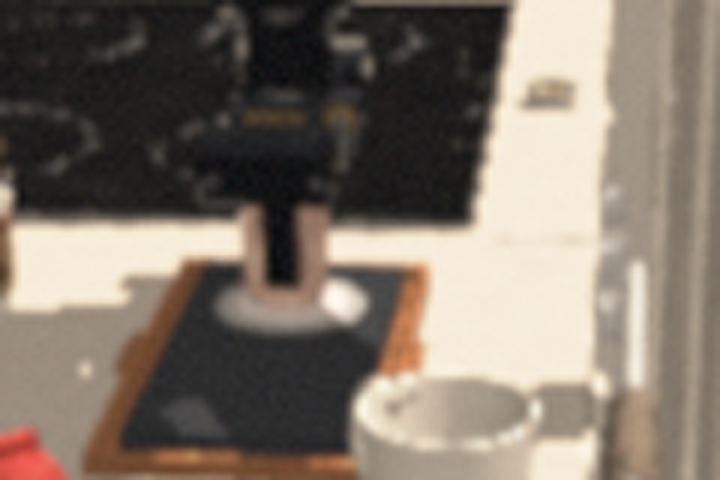

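View pics/w10.png

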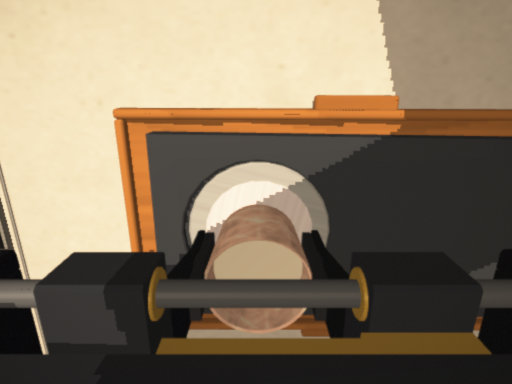

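```bash
python3 -m crank '[{"delta_rot":[0,0,0],"linear":[0.002,0,0.002],"gripper":35},{"delta_rot":[0,0,0],"linear":[0,0,0.001],"gripper":35},{"delta_rot":[0,0,0],"linear":[0,0,0.001],"gripper":35},{"delta_rot":[0,0,0],"linear":[0,0,0],"gripper":35}]'
python3 -m crank '[{"delta_rot":[0,0,0],"linear":[0,0,0.0005],"gripper":35},{"delta_rot":[0,0,0],"linear":[0,0,0],"gripper":35}]'
python3 -m crank '[{"delta_rot":[0,0,0],"linear":[0,0,0.0005],"gripper":35},{"delta_rot":[0,0,0],"linear":[0,0,0],"gripper":35}]'
```

```text
time_s: 21.52
tcp_pos: [0.5608, 0.1267, 0.0364]
ee_rot: [[-1.0, 0.0, -0.0], [0.0, 1.0, -0.0], [0.0, -0.0, -1.0]]
wrist_force: [0.5, -0.7, -1.2]
gripper_width: 0.567
time_s: 21.78
tcp_pos: [0.5609, 0.1268, 0.036]
ee_rot: [[-1.0, 0.0, -0.0], [0.0, 1.0, -0.0], [0.0, -0.0, -1.0]]
wrist_force: [-0.3, -0.2, -1.5]
gripper_width: 0.569
time_s: 22.02
tcp_pos: [0.561, 0.1268, 0.0358]
ee_rot: [[-1.0, 0.0, 0.0], [0.0, 1.0, 0.0], [-0.0, 0.0, -1.0]]
wrist_force: [-0.8, -0.3, 0.5]
gripper_width: 0.571
```

```bash
python3 -m crank '[{"delta_rot":[0,0,0],"linear":[0,0,0],"gripper":60},{"delta_rot":[0,0,0],"linear":[0,0,0],"gripper":68},{"delta_rot":[0,0,0],"linear":[0,0,0],"gripper":85},{"delta_rot":[0,0,0],"linear":[0,0,0],"gripper":100},{"delta_rot":[0,0,0],"linear":[0,0,0],"gripper":100},{"delta_rot":[0,0,0],"linear":[0,0,0],"gripper":100},{"delta_rot":[0,0,0],"linear":[0,0,0],"gripper":100}]'
```

```text
time_s: 22.9
tcp_pos: [0.5609, 0.1268, 0.0355]
ee_rot: [[-1.0, 0.0, 0.0], [0.0, 1.0, 0.0], [-0.0, 0.0, -1.0]]
wrist_force: [-0.8, -0.3, -0.1]
gripper_width: 0.996
```

```bash
python3 -m crank '[{"delta_rot":[0,0,0],"linear":[0,0,-0.01],"gripper":100},{"delta_rot":[0,0,0],"linear":[0,0,-0.03],"gripper":100},{"delta_rot":[0,0,0],"linear":[0,0,-0.05],"gripper":100},{"delta_rot":[0,0,0],"linear":[0,0,-0.06],"gripper":100},{"delta_rot":[0,0,0],"linear":[0,0,0],"gripper":100},{"delta_rot":[0,0,0],"linear":[0,0,0],"gripper":100}]'
python3 - <<'E'
from h import *
snap('wrist','w11');snap('side','s11');crop('s11',190,150,330,250,5)
c=snap('top','t11');print(proj(c,(.562,.127,.02)))
E
```

```text
time_s: 23.65
tcp_pos: [0.5605, 0.1267, 0.186]
ee_rot: [[-1.0, 0.001, 0.0], [0.001, 1.0, 0.001], [-0.0, 0.001, -1.0]]
wrist_force: [-0.0, -0.3, -0.5]
gripper_width: 0.999
[266.3964435211678, 188.42990053071387]
```

View pics/w11.png

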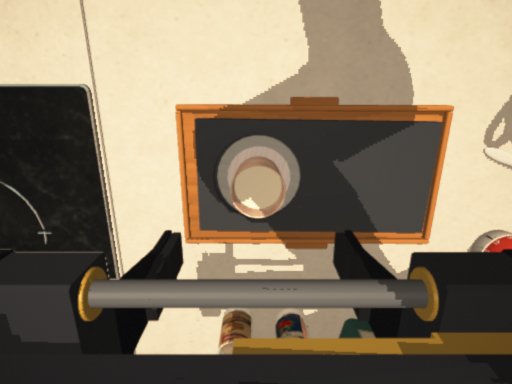

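View pics/s11_c190_150.png

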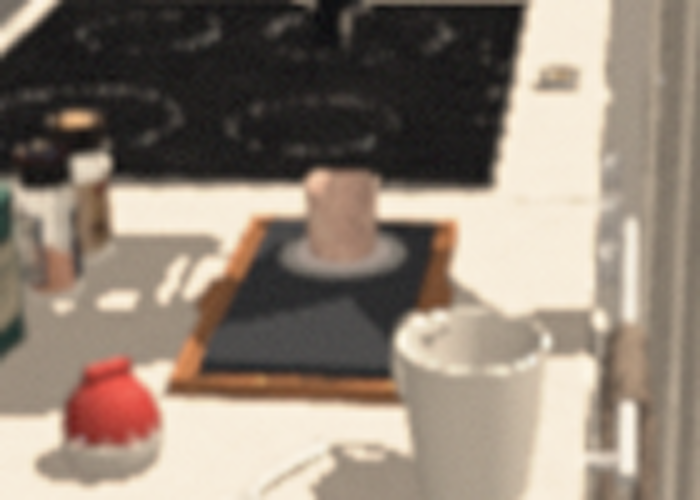

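```bash
python3 - <<'E'
from h import *
c=load('w11')
print('cup',ray(c,258,189.5,.072),'disc x near edge+45',ray(c,258,136,.02)+[.045,0,0],ray(c,217,176,.02),ray(c,299.5,176,.02))
print(workorder.finish_job())
E
```

```text
cup [0.56007242 0.1264748  0.072     ] disc x near edge+45 [0.56297245 0.12653565 0.02      ] [0.56084125 0.08225169 0.02      ] [0.56086333 0.17137719 0.02      ]
the job is handed in; nothing more can be done
None
```

I slid the disc into the recess, stood the cup on the middle of it, and handed the job in at about 24 s of the 72 s allowed. `finish_job()` gives no verdict, so the outcome below is from my own checks.

- **Disc:** I dragged it along the slate with the closed fingertips at about 4–6 N. It tipped in at the recess edge, and a few more small nudges dropped it flat. A light touch on the edge that dropped last met it at 20.5 mm, against 26.5 mm when it lay on the slate. That 6 mm drop matches a flush fit, and in the wrist view at that height it measures 90 mm wide, as it should.
- **Cup:** I gripped it by the jaws, set it down in steps of 1 mm or less until the wrist reading rose by about 2 N, released it, and backed the arm off about 150 mm straight up.
- **Last pictures:** the cup stands upright, about 3 mm from the disc's centre against the 16 mm allowed. The gripper is clear, and the mug and timer look unmoved. The spoon is only partly in view, and I did not measure the bystanders' positions or check the tea light after the start.

The camera estimates of the disc's position disagreed by 2–3 mm in x, within the calibration error. No check failed.

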